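Flip the ratchet of the bottle clamp and clamp the reagent bottle

ROBOT

A 7-joint arm with a two-finger parallel gripper is mounted at the origin on a cart in front of the work surface, level with it; the furniture and walls round the work are solid. World frame = base frame: x ahead of the robot, y to its left, z up, the work surface at z = 0. Lengths are in m, angles in rad, forces in N, time in s.
With the tool pointing down it reaches from about 0.35 to 0.775 m from the base axis. Payload 3.1 kg.
Tool frame: the origin (TCP) lies midway between the tips of the shut fingers; the grasp point (between the pads) lies 19 mm behind it; z points along the fingers, y is the line along which they close (so a half turn about z gives the same grasp; the last joint's range is limited). The gripper opens to 85 mm and grips with 20 to 120 N. Pads are 22 mm wide; open, the fingers measure 114 mm over their backs; the gripper's body (76 mm by 85 mm) begins 54 mm behind the grasp point. The pads swing forward as they close: fully open they stand 13 mm farther back than shut.
Start: joints at [1.141, 0.311, 0.014, 1.512, -0.004, 1.319, -0.027], TCP at [0.208, -0.509, 0.231] pointing down, gripper open.
Joint ranges: [-2.7, 2.7], [-0.3, 1.91], [-1.27, 1.3], [0.12, 2.57], [-1.44, 4.58], [0.2, 2.03], [-3.05, 3.05]. Speed limits (rad/s): [2.79, 2.79, 3.14, 3.14, 3.14, 3.14, 3.14].

INTERFACE

Orientations are given as [roll, pitch, yaw] about the fixed x, y, z axes, in that order (R = Rz(yaw) Ry(pitch) Rx(roll)).
In Python, from workcell import manip gives the robot as it stands.
- The arm moves only by the shell command python3 -m handwheel 'ROWS' [FORCE]. ROWS is JSON, a list of rows, each a list of 3 entries, a list of its own where there are three numbers: the finger opening in cm, from 0 to 8.54, then the shift along the tool's x, y, z in cm, then the turn, a rotation vector about the tool's x, y, z in degrees. A call has 1 to 10 rows; each row is the pose to reach, as a shift and turn from the pose commanded when the call began, along the tool's axes at that moment; what a row does not reach only later rows make up. A row lasts 1/8 s, in which the tool goes at most 62.5 mm and 10.7 degrees, less where a joint would pass 70% of its speed; a pose out of reach is approached as far as the arm can. A call with a gripper value outside its range is refused whole. The fingers move at their own pace and stop on an object; FORCE is the grip in N (left out, the last holds). Time passes only in rows, so rows that repeat a pose let the fingers close. It gives the time, the measured TCP pose, the force, the opening and the grip force at its end, in the units of the state.
- manip.sense(): the state, without advancing time (a new reading comes with each control period).
- manip.camera(name): name is "side" or "top"; returns the picture (400x640x3 uint8, red, green, blue); there is no depth.
- manip.calibration(name): a dict with "fovy" (degrees; the focal length in pixels is half the picture's height over the tangent of half this angle, whatever the lens; pixels are square), "cx", "cy" (the principal point, pixels), "D" ([k1, k2, p1, p2, k3] as OpenCV has them; the pictures are not rectified), "rvec" (rotation vector, rad) and "tvec" (3), from world to camera coordinates, as OpenCV has them. Camera axes: x right, y down, z forward; pixel columns grow to the right and rows downward; lengths in m; the calibration is good to about 2 mm. A picture is of the moment at which its call begins. calibration takes no time and is no camera call.
- manip.close_job(): hands the job in; it is judged then, once.
Trained networks look in the newest picture that a camera, given by its name, has taken for a name from the list of things; names that differ only in an ending like _2 or _b are one class to them, and where a whole thing is asked for, a point or a joint stands for the part that bears it (a point fixed in the world has none). Each returns a list of dicts, best first, with "conf" (0 to 1); they miss things now and then, are a little off and sometimes report something else, mostly with a low value. They report only what shows in the picture. A call takes as long as a camera call. They do not tell look-alikes from the thing itself.
- manip.find_in(camera, name): "point" ([x, y, z] in m, in world coordinates, good to about 4 mm: the middle of the surface that is visible of it).
- manip.mark_of(camera, name): "point" ([x, y, z] in m, in world coordinates, good to about 4 mm: a listed point, or the origin of a listed thing).
The state is a dict: "time": time; "qpos": joint angles; "qd": joint speeds; "effort": joint torques, N m; "tool_pos": TCP position; "orientation": TCP orientation; "wrist_force": force on the tool from outside, world axes, zero at the start; "wrist_torque": the same for the moment, N m; "gripper_width": opening from 0.0 (shut) to 1.0 (fully open); "gripper_force": force on a finger pad.
Only numpy, scipy, OpenCV 4.12 (cv2) and the standard library are available. Lean on these libraries where they do the work, as an engineer would, in place of code of your own. Each camera call takes 0.05 s, during which the arm holds its last target. There are 200 camera calls.

TASK

The reagent bottle with the blue cap stands loose in the bench clamp, and the clamp's ratchet handle is set to loosen. Flip the orange direction lever over to the green (tightening) side, swing the handle back all the way to its free-wheel stop to feel that the ratchet now slips freely that way, then work the handle until the sprung pad squeezes the bottle with about 30 N (15 to 45 N, never above 60 N), and let go of everything. Do not wind the clamp further open, and leave the bottle upright and the things around it where they are.

Things in the scene. Friction and masses are not known exactly. Their poses are not given: they have to be found in the camera images.
- clamp: Bench clamp fixed to the desk, grey plate 226x96x10 mm. Origin on the desk under the upright spindle axis; x from the handle end (-66 mm) to the jaws (+160 mm), y to the left seen along x, z up. The bottle stands on the plate between the sprung pad (face at x = 62 mm at first) and the immobile blue back jaw (face anywhere from 110 to 120 mm). Clamp lower than 92 mm, bottle top at 93 mm.
- handle (a joint): Steel ratchet handle turning about the spindle axis: 0 = pointing to the clamp's -x; positive = clockwise from above, post going to the clamp's +y, the tightening way. Stops at -0.55 rad (free-wheel stop when set to tighten) and +0.55. Top face at z = 38 mm. Stays where it is left. After a reversal up to 0.33 rad are lost until the pawl catches a tooth; several strokes may be needed.
- handle_grip (a point): Grip point on the black upright post of the handle: 20 mm diameter, z = 38 to 90 mm; this point lies on its axis at z = 74 mm, 130 mm from the spindle axis. The post is fixed to the handle and turns with it: a tight grip adds its own twist to the felt force, a loose cage of two fingers does not.
- dirlever (a joint): Orange direction lever on the handle, upright pivot 40 mm from the spindle axis towards the post. Over-centre spring: rests near -0.28 = loosen (fin towards the red dot, clamp's -y side) or +0.28 rad = tighten (green dot, +y side); 0 = in line with the handle, tipping point. May rest at -/+0.15 with its pawl on top of a tooth and falls in as the handle moves. About 1.5 N at the fin tips it.
- lever_fin (a point): Centre of the lever's upright fin, 30 mm from the lever's pivot (70 mm from the spindle axis); the fin is 18 mm long, 7 mm thick, z = 43 to 73 mm; this point is at z = 62 mm.
- spindle_axis (a point): Point on the spindle axis, z = 30 mm. Steady push needed on the post (130 mm from here) while it moves: 1.2 to 1.6 N free-wheeling; 6.5 N driving with nothing clamped; 1.15 N more per 10 N of squeeze (10 N at 30 N). Standing still it reads less; the pawl catching gives a jolt. Driving moves the jaw 15 mm per rad; the squeeze rises about 7 N per mm. The spindle holds it when let go.
- pad: Black sprung rubber pad on the moving blue jaw, 58 mm wide, z = 18 to 58 mm. Origin coincides with the clamp's origin at the start and shifts along the clamp's +x as the jaw closes (by less than the jaw once the pad's spring is pressed).
- bottle: White reagent bottle with blue cap, 40 mm diameter, 83 mm tall, loose on the plate between the jaws; origin at the centre of its underside.
- sample_cup: Bystander: sample cup with yellow lid, 41 mm wide, 50 mm tall; origin under its centre.
- brown_bottle: Bystander: brown reagent bottle with black cap, 40 mm wide, 83 mm tall; origin under its centre.
- timer: Bystander: small white timer, 58x64x19 mm; origin under its centre.
- label_roll: Bystander: roll of white labels, 49 mm wide, 25 mm tall; origin under its centre.
Things that resemble listed ones, but are neither listed nor needed, are in the scene too. What is shaped like the bottle but red or yellow is not meant.

How it is judged:
On the way, in this order (a step that is already met when the one before it is completed fails the run):
1. the direction lever is flipped over to tighten (value of joint dirlever above 0.07 rad), for 0.2 s.
2. the handle is swung back, free-wheeling, to its free-wheel stop (value of joint dirlever above 0.07 rad and value of joint handle below -0.46 rad), for 0.1 s.
3. the pad squeezes the bottle with more than 15 N (contact force between pad and bottle above 15 N), for 0.1 s.
At the end, for the whole second after the job is handed in: The pad squeezes the bottle with 15 to 45 N, the direction lever is still on tighten, the bottle stands upright (within 0.1 rad) and at rest (contact force between pad and bottle between 15 and 45 N and value of joint dirlever above 0.07 rad and angle between bottle's own z axis and vertical below 0.1 rad and linear speed of bottle below 0.02 m/s); the robot touches nothing.
It fails at once if the bottle is squeezed with more than 60 N (contact force between pad and bottle above 60 N).
It fails at once if the clamp is wound open by more than 3 mm (x of pad in the frame of clamp below -0.003 m).
It fails at once if the bottle is tipped (angle between bottle's own z axis and vertical above 0.35 rad).
It fails at once if a bystander is moved by more than 30 mm (distance of any of sample_cup, brown_bottle, timer, label_roll from where it was at the start of the episode above 0.03 m).
It also fails if it takes over 72 s, if anything falls off the work surface, if the arm or the gripper's body presses on something with over 40 N, if the wrist force passes 120 N, or if a joint passes its speed limit or range.

## Working session

There is one attempt and no reset: what is moved stays moved. The work goes in short steps, Python scripts to look and compute and a shell command to move; the robot and the scene stay as the last step left them, time stands still between calls to the robot, and variables do not carry over. Pictures are saved under pics/ and viewed, at most 10 in all, crops included, and the job is handed in when it is done.

```bash
mkdir -p pics; ls; cat > h.py <<'E'
from workcell import manip
import cv2, numpy as np
def snap(cam,fn):
    im=manip.camera(cam); cv2.imwrite('pics/'+fn,im[:,:,::-1]); return im
def proj(cam,P):
    c=manip.calibration(cam); f=200/np.tan(np.radians(c['fovy'])/2)
    K=np.array([[f,0,c['cx']],[0,f,c['cy']],[0,0,1]])
    return cv2.projectPoints(np.float64(P).reshape(-1,1,3),np.float64(c['rvec']),np.float64(c['tvec']),K,np.float64(c['D']))[0].reshape(-1,2)
def onz(cam,px,z):
    c=manip.calibration(cam); f=200/np.tan(np.radians(c['fovy'])/2)
    K=np.array([[f,0,c['cx']],[0,f,c['cy']],[0,0,1]])
    u=cv2.undistortPoints(np.float64(px).reshape(-1,1,2),K,np.float64(c['D'])).reshape(-1,2)
    R=cv2.Rodrigues(np.float64(c['rvec']))[0]; t=np.float64(c['tvec']).ravel(); C=-R.T@t
    d=np.c_[u,np.ones(len(u))]@R
    return C+d*((z-C[2])/d[:,2])[:,None]
E
python3 - <<'E'
from h import *
for c in('top','side'):
    snap(c,c+'0.png')
    for n in('handle_grip','lever_fin','spindle_axis','clamp','bottle','pad','sample_cup','brown_bottle','timer','label_roll'):
        print(c,n,[(np.round(d['point'],4).tolist(),round(d['conf'],2)) for d in manip.mark_of(c,n)[:3]])
s=manip.sense();print(s)
E
```

```text
pics
top handle_grip [([0.4499, 0.2055, 0.0736], 0.63)]
top lever_fin [([0.5543, 0.0441, -0.0042], 0.71), ([0.4547, 0.2064, 0.0744], 0.55), ([0.5078, 0.2218, 0.0593], 0.51)]
top spindle_axis [([0.5741, 0.2569, 0.0356], 0.75), ([0.6332, 0.3199, 0.0133], 0.3)]
top clamp [([0.5765, 0.2609, 0.0008], 0.71), ([0.4537, 0.0261, 0.0007], 0.36)]
top bottle [([0.6993, 0.4851, -0.0015], 0.7), ([0.6322, 0.3201, 0.0102], 0.66), ([0.3492, 0.2328, -0.0007], 0.48)]
top pad []
top sample_cup [([0.5057, 0.4753, 0.0003], 0.6)]
top brown_bottle [([0.595, 0.4698, -0.0029], 0.49)]
top timer [([0.5735, 0.2601, 0.0027], 0.6), ([0.4567, 0.0269, -0.0004], 0.58)]
top label_roll [([0.5548, 0.0431, -0.0019], 0.84), ([0.5734, 0.2596, -0.0025], 0.19)]
side handle_grip [([0.4547, 0.2055, 0.0718], 0.59)]
side lever_fin [([0.5108, 0.2272, 0.0613], 0.67)]
side spindle_axis [([0.5732, 0.2612, 0.0287], 0.94)]
side clamp [([0.5737, 0.2617, -0.0031], 0.84)]
side bottle [([0.7001, 0.4828, -0.0052], 0.83), ([0.3518, 0.2301, -0.0031], 0.7), ([0.6302, 0.3216, 0.0087], 0.59)]
side pad []
side sample_cup [([0.5076, 0.2244, 0.061
[... 195 characters left out ...]
'time': 1.1, 'qpos': array([ 1.14131872,  0.31086325,  0.01402676,  1.51150171, -0.00437687,
        1.31922252, -0.02721756]), 'qd': array([-0.00146635, -0.00081727, -0.00101648,  0.00161656,  0.00021554,
       -0.00232696, -0.00042058]), 'effort': array([-5.31434544e-04, -3.79822540e+01,  1.45431133e-01, -2.30866545e+01,
        1.20418594e-02,  2.04558557e-03, -2.34447197e-05]), 'tool_pos': array([ 0.20798401, -0.50916746,  0.23132341]), 'orientation': array([3.14155508e+00, 5.02474236e-05, 3.87816127e-01]), 'wrist_force': array([ 0.05793358, -0.09636583,  0.2197233 ]), 'wrist_torque': array([0.03570732, 0.00706996, 0.00731627]), 'gripper_force': 0.0, 'gripper_width': 1.0016559272580674}
```

View pics/top0.png

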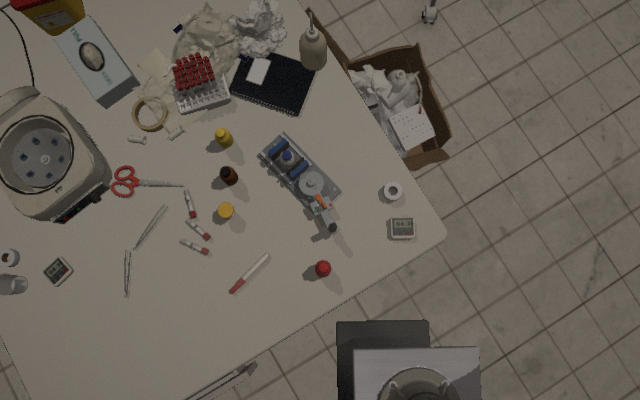

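View pics/side0.png

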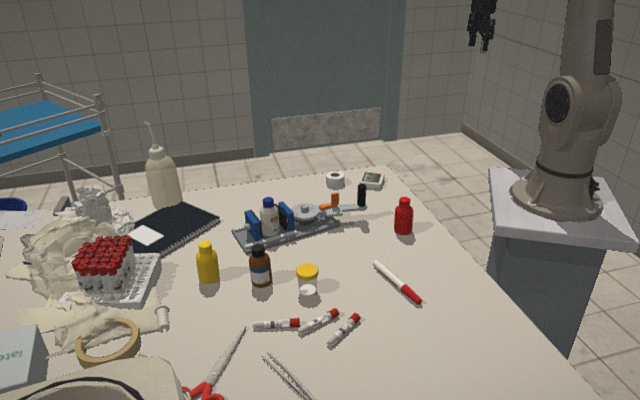

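The top picture shows the clamp at about (305,170) px, running from the upper left (jaws and blue-capped bottle at 288,158) to the lower right (post at 332,228). The orange lever is at (320,200). The side picture agrees: fin at (335,198), post at (361,193). The network points match the clamp, and the handle is at about +0.39 rad. First I'll go to a spot above and beside the fin, on its -y side.

```bash
cat >> h.py <<'E'
def rel(p,yaw):
    "shift (cm) and turn (deg) in tool axes to world point p, yaw"
    from scipy.spatial.transform import Rotation as Ro
    s=manip.sense(); R=Ro.from_euler('xyz',s['orientation'])
    T=Ro.from_euler('xyz',[np.pi,0,yaw])
    return np.round(R.inv().apply(np.array(p)-s['tool_pos'])*100,2).tolist(), np.round(np.degrees((R.inv()*T).as_rotvec()),1).tolist()
S=np.array([.5737,.2605]); A=np.arctan2(.3208-.2605,.6312-.5737)
def post(th,r=.130): 
    a=A+np.pi-th; return S+r*np.array([np.cos(a),np.sin(a)])
E
python3 - <<'E'
from h import *
print(np.degrees(A))
g=np.array([.452,.2055]);print(A+np.pi-(np.arctan2(*(g-S)[::-1])%(2*np.pi)), np.linalg.norm(g-S))
print(rel([.522,.197,.15],.42)); print(rel([.522,.197,.231],.42))
E
```

```text
46.3616127376678
0.3847042208282141 0.13355107637155156
([55.78, -53.5, 8.13], [0.0, 0.0, -1.8])
([55.77, -53.5, 0.03], [0.0, 0.0, -1.8])
```

```bash
python3 -m handwheel '[[0,[6,-5.7,0],[0,0,0]],[0,[12,-11.4,0],[0,0,0]],[0,[18,-17.1,0],[0,0,0]],[0,[24,-22.8,0],[0,0,0]],[0,[28,-26.8,0],[0,0,0]],[0,[32,-30.6,0],[0,0,0]],[0,[36,-34.4,0],[0,0,0]],[0,[40,-38.2,0],[0,0,0]],[0,[44,-42,0],[0,0,0]],[0,[48,-46,0],[0,0,-1.8]]]' 20
python3 - <<'E'
from h import *
print(rel([.522,.197,.15],.42), manip.sense()['qpos'])
E
```

```text
time: 2.35
tool_pos: [0.4634, 0.0632, 0.2317]
orientation: [3.14, -0.001, 0.419]
wrist_force: [1.2, -0.3, 0.3]
gripper_width: 0.002
gripper_force: 0.0
([10.8, -9.85, 8.17], [0.1, -0.1, -0.0]) [ 0.33562701  0.18273883 -0.58602785  1.70646176  0.10600056  1.28260633
 -1.42431947]
```

```bash
python3 -m handwheel '[[0,[4,-4,1],[0,0,0]],[0,[7.8,-7.5,3],[0,0,0]],[0,[7.8,-7.5,5.5],[0,0,0]],[0,[7.8,-7.5,8],[0,0,0]],[0,[7.8,-7.5,8],[0,0,0]],[0,[7.8,-7.5,8],[0,0,0]]]'
python3 - <<'E'
from h import *
snap('side','side1.png');a=manip.mark_of('side','lever_fin')[:2];b=manip.mark_of('side','handle_grip')[:2]
im=snap('top','top1.png');c=manip.mark_of('top','lever_fin')[:2];print(a,b,c,manip.mark_of('top','handle_grip')[:2])
t=cv2.resize(im[140:260,240:400],(640,480),interpolation=3)
cv2.imwrite('pics/top1c.png',t[:,:,::-1])
s=manip.sense();print(s['tool_pos'],rel([.522,.197,.15],.42),s['wrist_force'])
E
```

```text
time: 3.1
tool_pos: [0.504, 0.162, 0.1523]
orientation: [3.141, -0.002, 0.419]
wrist_force: [-0.1, 0.0, 1.4]
gripper_width: 0.001
gripper_force: 0.0
[{'point': [0.5089, 0.2268, 0.0652], 'conf': 0.62}] [{'point': [0.4535, 0.2057, 0.0729], 'conf': 0.56}] [{'point': [0.5112, 0.2212, 0.0623], 'conf': 0.67}] [{'point': [0.4527, 0.2068, 0.0749], 'conf': 0.85}]
[0.50373142 0.16195331 0.15209149] ([3.09, -2.46, 0.21], [0.0, -0.1, -0.1]) [-0.77491658 -0.449157   -0.59657638]
```

View pics/top1c.png

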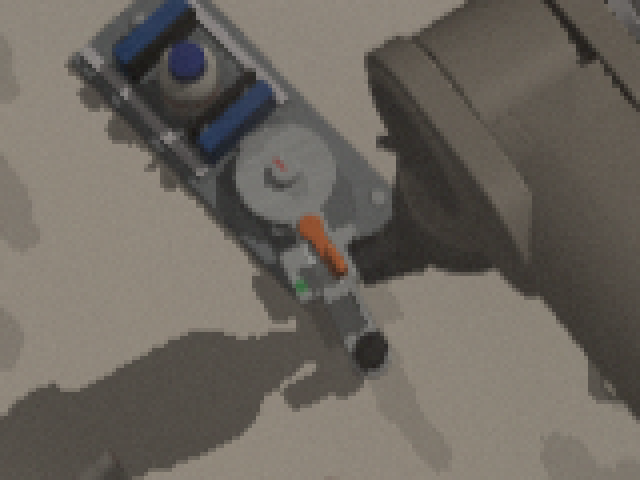

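The crop shows the orange lever from (312,228) to (343,270), lying towards the robot side. The green dot is at (300,287) and the post at (372,350). The TCP is beside the lever with clear room to go down and push.

```bash
python3 -m handwheel '[[0,[3.1,0,3],[0,0,0]],[0,[3.1,0,7],[0,0,0]],[0,[3.1,0,9.8],[0,0,0]],[0,[3.1,0,9.8],[0,0,0]],[0,[3.1,-2,9.8],[0,0,0]],[0,[3.1,-3,9.8],[0,0,0]],[0,[3.1,-3,9.8],[0,0,0]]]'
python3 - <<'E'
from h import *
s=manip.sense();print(s['tool_pos'],s['wrist_force']); f=np.array([.510,.224])-s['tool_pos'][:2]; print(f@[-.41,.912],f@[.912,.41])
E
```

```text
time: 4.28
tool_pos: [0.5191, 0.2047, 0.0548]
orientation: [-3.141, -0.003, 0.423]
wrist_force: [0.5, -0.7, -0.2]
gripper_width: -0.004
gripper_force: 0.0
[0.51908235 0.20466361 0.05476263] [ 0.45082721 -0.69540872 -0.17516209]
0.02135854729510276 -0.00035518187085824407
```

```bash
python3 -m handwheel '[[0,[0,-0.4,0],[0,0,0]],[0,[0,-0.8,0],[0,0,0]],[0,[0,-1.2,0],[0,0,0]],[0,[0,-1.5,0],[0,0,0]],[0,[0,-1.7,0],[0,0,0]],[0,[0,-1.7,0],[0,0,0]]]'
python3 - <<'E'
from h import *
print(manip.mark_of('top','lever_fin')) if 0 else None
im=snap('top','top2.png')
print(manip.mark_of('top','lever_fin')[:2],manip.mark_of('top','handle_grip')[:2])
t=cv2.resize(im[140:260,240:400],(640,480),interpolation=3)
cv2.imwrite('pics/top2c.png',t[:,:,::-1])
E
```

```text
time: 5.03
tool_pos: [0.5125, 0.2174, 0.0532]
orientation: [3.141, 0.0, 0.419]
wrist_force: [-0.2, -0.5, -0.7]
gripper_width: 0.003
gripper_force: 0.0
[{'point': [0.454, 0.2061, 0.073], 'conf': 0.19}] [{'point': [0.4508, 0.2046, 0.0748], 'conf': 0.95}]
```

View pics/top2c.png

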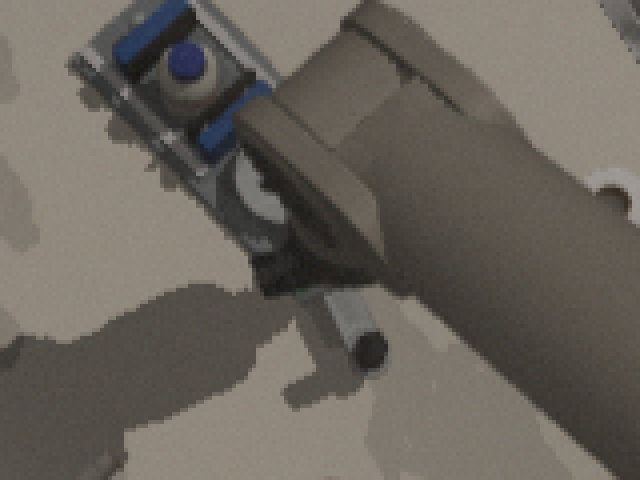

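The handle has not moved, and the arm hides the lever. I'll push a little more, back off and check.

```bash
python3 -m handwheel '[[0,[0,-0.3,0],[0,0,0]],[0,[0,-0.5,0],[0,0,0]],[0,[0,-0.5,0],[0,0,0]],[0,[0,-0.5,0],[0,0,0]]]'
python3 -m handwheel '[[0,[0,2,0],[0,0,0]],[0,[0,4.5,0],[0,0,0]],[0,[0,4.5,-4],[0,0,0]],[2,[0,4.5,-8],[0,0,0]],[3.6,[0,4.5,-8],[0,0,0]]]'
python3 - <<'E'
from h import *
im=snap('top','top3.png')
print(manip.mark_of('top','lever_fin')[:2],manip.mark_of('top','handle_grip')[:2])
t=cv2.resize(im[140:260,240:400],(640,480),interpolation=3)
cv2.imwrite('pics/top3c.png',t[:,:,::-1])
snap('side','side3.png');print(manip.mark_of('side','lever_fin')[:2],manip.mark_of('side','handle_grip')[:2])
print(manip.sense()['tool_pos'])
E
```

```text
time: 5.68
tool_pos: [0.5102, 0.2223, 0.0533]
orientation: [-3.141, 0.0, 0.42]
wrist_force: [-0.6, -0.2, 1.0]
gripper_width: -0.003
gripper_force: 0.2
time: 6.3
tool_pos: [0.5318, 0.1808, 0.137]
orientation: [3.141, -0.008, 0.418]
wrist_force: [0.7, -1.0, -0.0]
gripper_width: 0.409
gripper_force: 0.0
[{'point': [0.5019, 0.2389, 0.0625], 'conf': 0.65}] [{'point': [0.4488, 0.213, 0.073], 'conf': 0.64}]
[{'point': [0.5064, 0.2422, 0.0628], 'conf': 0.51}] [{'point': [0.4505, 0.2109, 0.0708], 'conf': 0.95}, {'point': [0.5979, 0.4773, -0.0008], 'conf': 0.46}]
[0.52791365 0.18007985 0.13185454]
```

View pics/top3c.png

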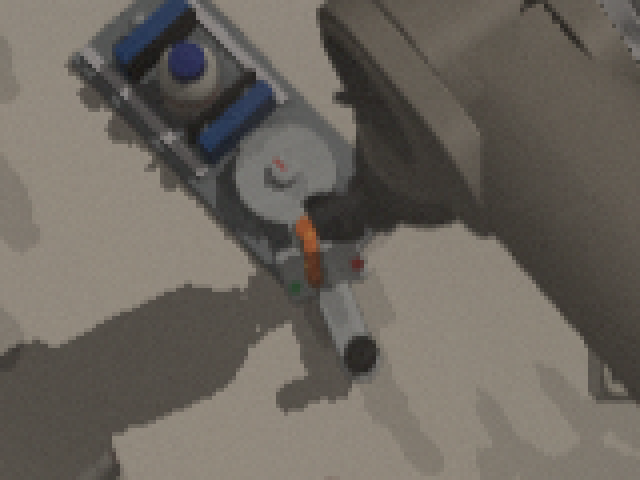

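The crop now shows the lever from (303,220) to (315,282), on the green side (dot at 295,288). The post is at (361,355), so the handle is at about +0.44 rad. Next I cage the post.

```bash
python3 - <<'E'
from h import *
s=manip.sense();print(s['tool_pos'],s['orientation'])
p=np.array([.4498,.212]);th=A+np.pi-(np.arctan2(*(p-S)[::-1])%(2*np.pi));print(th,A-th)
print(rel([*p,.13],A-th))
E
```

```text
[0.52791365 0.18007985 0.13185454] [-3.14149258e+00  2.93326782e-03  4.19013271e-01]
0.43605334587051026 0.37310944293633486
([-5.84, -6.09, 0.2], [-0.0, 0.2, 2.6])
```

```bash
python3 -m handwheel '[[3.6,[-3,-3,0],[0,0,1]],[3.6,[-5.8,-6.1,0],[0,0,2.6]],[3.6,[-5.8,-6.1,0],[0,0,2.6]],[3.6,[-5.8,-6.1,0],[0,0,2.6]]]'
python3 - <<'E'
from h import *
s=manip.sense()
print(rel([.4498,.212,.056],.373))
E
```

```text
time: 7.1
tool_pos: [0.4512, 0.2125, 0.1329]
orientation: [3.141, 0.0, 0.374]
wrist_force: [0.4, 1.0, -0.1]
gripper_width: 0.418
gripper_force: 0.0
([-0.14, -0.01, 7.69], [0.0, 0.0, 0.1])
```

```bash
python3 -m handwheel '[[3.6,[-0.1,0,3],[0,0,0]],[3.6,[-0.1,0,6],[0,0,0]],[3.6,[-0.1,0,7.7],[0,0,0]],[3.6,[-0.1,0,7.7],[0,0,0]]]'
python3 -m handwheel '[[3.6,[0.02,0.7,0],[0,0,-3]],[3.6,[0.07,1.36,0],[0,0,-6]],[3.6,[0.16,2.03,0],[0,0,-9]],[3.6,[0.28,2.7,0],[0,0,-12]],[3.6,[0.44,3.36,0],[0,0,-15]],[3.6,[0.64,4.02,0],[0,0,-18]]]'
```

```text
time: 7.6
tool_pos: [0.4496, 0.2117, 0.055]
orientation: [3.142, 0.003, 0.373]
wrist_force: [-0.3, -0.1, 0.3]
gripper_width: 0.42
gripper_force: 0.0
time: 8.35
tool_pos: [0.4711, 0.178, 0.0574]
orientation: [-3.142, -0.001, 0.69]
wrist_force: [-2.5, 1.0, -0.1]
gripper_width: 0.419
gripper_force: 0.7
```

```bash
python3 - <<'E'
from h import *
snap('side','s4.png');b=manip.mark_of('side','handle_grip')[:2];l=manip.mark_of('side','lever_fin')[:2]
snap('top','t4.png');print(b,l,manip.mark_of('top','lever_fin')[:2],manip.mark_of('top','handle_grip')[:2])
s=manip.sense();print(s['wrist_force'],s['tool_pos'],s['orientation'])
E
```

```text
[{'point': [0.4646, 0.1851, 0.0719], 'conf': 0.93}] [{'point': [0.5107, 0.2266, 0.0634], 'conf': 0.45}] [{'point': [0.5088, 0.2213, 0.0629], 'conf': 0.38}] []
[0.19552507 0.53049668 0.58448663] [0.47121638 0.1779586  0.05689929] [ 3.14102394e+00 -1.41071195e-03  6.87582379e-01]
```

```bash
python3 -m handwheel '[[3.6,[0.04,1.02,0],[0,0,-4.5]],[3.6,[0.16,2.03,0],[0,0,-9]],[3.6,[0.36,3.03,0],[0,0,-13.5]],[3.6,[0.64,4.02,0],[0,0,-18]],[3.6,[0.99,4.98,0],[0,0,-22.5]],[3.6,[1.42,5.9,0],[0,0,-27]],[3.6,[1.92,6.79,0],[0,0,-31.5]],[3.6,[2.48,7.64,0],[0,0,-36]]]'
python3 - <<'E'
from h import *
s=manip.sense();d=s['tool_pos'][:2]-S
print(A+np.pi-(np.arctan2(d[1],d[0])%(2*np.pi)),np.linalg.norm(d),A-s['orientation'][2],s['qpos'])
E
```

```text
time: 9.65
tool_pos: [0.5378, 0.1342, 0.0562]
orientation: [-3.14, 0.001, 1.319]
wrist_force: [-1.5, 0.3, 0.9]
gripper_width: 0.421
gripper_force: 0.7
-0.484810738242369 0.13133529777270955 -0.5097498194288892 [ 0.26865084  0.60939188 -0.77235793  1.70580473  0.48497638  1.02954415
 -0.92311462]
```

```bash
python3 -m handwheel '[[3.6,[0.02,0.7,0],[0,0,-3]],[3.6,[0.07,1.36,0],[0,0,-6]],[3.6,[0.1,1.7,0],[0,0,-7.5]],[3.6,[0.1,1.7,0],[0,0,-7.5]]]'
python3 - <<'E'
from h import *
s=manip.sense();d=s['tool_pos'][:2]-S
print(A+np.pi-(np.arctan2(d[1],d[0])%(2*np.pi)),s['wrist_force'])
snap('side','s5.png');print(manip.mark_of('side','handle_grip')[:2],manip.mark_of('side','lever_fin')[:2])
E
```

```text
time: 10.15
tool_pos: [0.5445, 0.1338, 0.0556]
orientation: [-3.122, 0.004, 1.452]
wrist_force: [-18.2, 0.9, 12.4]
gripper_width: 0.421
gripper_force: 9.2
-0.5347687548207496 [-18.21067069   0.9432835   12.35765377]
[{'point': [0.5364, 0.1335, 0.07], 'conf': 0.97}] [{'point': [0.5441, 0.1963, 0.0612], 'conf': 0.48}]
```

```bash
python3 - <<'E'
from h import *
for a,b in (((75,65),(245,245)),((205,5),(385,185))):
    p=onz('top',np.array([a,b])/4+[240,140],.01); d=p[0]-p[1]; print(p.round(3).tolist(),np.degrees(np.arctan2(d[1],d[0])))
print(np.degrees(A))
E
python3 -m handwheel '[[3.6,[0,-0.4,0],[0,0,0]],[3.6,[0,-0.4,0],[0,0,0]]]'
```

```text
[[0.652, 0.395, 0.01], [0.528, 0.284, 0.01]] 42.00567225494935
[[0.691, 0.309, 0.01], [0.566, 0.192, 0.01]] 43.089390407359495
46.3616127376678
time: 10.55
tool_pos: [0.5445, 0.1339, 0.0559]
orientation: [-3.13, 0.002, 1.45]
wrist_force: [-11.1, 1.0, 6.8]
gripper_width: 0.422
gripper_force: 5.6
```

The force of about 18 N shows the handle is at its free-wheel stop. The plate edges give a clamp yaw of about 42.3°, consistent with post = -0.55 rad. Now I'll drive.

```bash
cat >> h.py <<'E'
A=np.radians(42.2)
def th(p): d=np.array(p[:2])-S; return float(A+np.pi-(np.arctan2(d[1],d[0])%(2*np.pi)))
def stroke(ts,z=.056):
    for t in ts: r=rel([*post(t),z],A-t); print(round(t,2),r)
def st():
    s=manip.sense(); f=s['wrist_force'][:2]; t=th(s['tool_pos']); a=A+np.pi-t
    print('tool th',round(t,3),'yawth',round(float(A-s['orientation'][2]),3),'push(+cw)',round(float(-f@[np.sin(a),-np.cos(a)]),2),'F',s['wrist_force'].round(1),'t',s['time'])
E
python3 - <<'E'
from h import *
st();stroke(np.arange(-.55,.63,.1))
E
```

```text
tool th -0.608 yawth -0.714 push(+cw) -11.01 F [-11.1   1.    6.8] t 10.55
-0.55 ([0.1, -0.74, -0.0], [-0.6, 0.1, 9.4])
-0.45 ([0.37, -2.01, 0.01], [-0.6, 0.2, 15.1])
-0.35 ([0.77, -3.25, 0.02], [-0.6, 0.2, 20.8])
-0.25 ([1.29, -4.44, 0.04], [-0.6, 0.2, 26.6])
-0.15 ([1.93, -5.57, 0.05], [-0.6, 0.3, 32.3])
-0.05 ([2.68, -6.63, 0.06], [-0.6, 0.3, 38.0])
0.05 ([3.53, -7.62, 0.07], [-0.6, 0.3, 43.8])
0.15 ([4.48, -8.51, 0.08], [-0.6, 0.4, 49.5])
0.25 ([5.51, -9.3, 0.08], [-0.6, 0.4, 55.2])
0.35 ([6.61, -9.99, 0.09], [-0.5, 0.4, 61.0])
0.45 ([7.78, -10.56, 0.1], [-0.5, 0.5, 66.7])
0.55 ([8.99, -11.02, 0.1], [-0.5, 0.5, 72.4])
```

```bash
python3 -m handwheel '[[3.6,[0.1,-0.7,0],[0,0,9.4]],[3.6,[0.4,-2.0,0],[0,0,15]],[3.6,[0.8,-3.25,0],[0,0,21]],[3.6,[1.3,-4.4,0],[0,0,26.5]],[3.6,[1.9,-5.6,0],[0,0,32]],[3.6,[2.7,-6.6,0],[0,0,38]],[3.6,[3.5,-7.6,0],[0,0,44]]]'
python3 - <<'E'
from h import *
st();stroke(np.arange(.05,.65,.05))
E
```

```text
time: 11.42
tool_pos: [0.4818, 0.1706, 0.0563]
orientation: [3.134, 0.003, 0.672]
wrist_force: [2.9, -6.6, 1.2]
gripper_width: 0.421
gripper_force: 3.7
tool th -0.038 yawth 0.065 push(+cw) 6.72 F [ 2.9 -6.6  1.2] t 11.425
0.05 ([-0.21, -1.13, 0.02], [0.4, 0.2, -0.8])
0.1 ([-0.2, -1.78, 0.02], [0.4, 0.2, 2.0])
0.15 ([-0.16, -2.43, 0.01], [0.4, 0.1, 4.9])
0.2 ([-0.09, -3.07, 0.01], [0.4, 0.1, 7.8])
0.25 ([0.01, -3.71, 0.01], [0.4, 0.1, 10.6])
0.3 ([0.15, -4.35, 0.0], [0.4, 0.1, 13.5])
0.35 ([0.32, -4.98, -0.0], [0.4, 0.1, 16.3])
0.4 ([0.51, -5.6, -0.01], [0.4, 0.1, 19.2])
0.45 ([0.74, -6.21, -0.01], [0.4, 0.1, 22.1])
0.5 ([1.0, -6.8, -0.02], [0.4, 0.1, 24.9])
0.55 ([1.29, -7.38, -0.02], [0.4, 0.1, 27.8])
0.6 ([1.61, -7.95, -0.03], [0.4, 0.0, 30.7])
```

```bash
python3 -m handwheel '[[3.6,[0,-0.65,0],[0,0,3]],[3.6,[0.06,-1.3,0],[0,0,6]],[3.6,[0.15,-1.95,0],[0,0,9]],[3.6,[0.26,-2.6,0],[0,0,11.5]],[3.6,[0.4,-3.2,0],[0,0,14.5]]]'
python3 - <<'E'
from h import *
st()
E
```

```text
time: 12.05
tool_pos: [0.4628, 0.197, 0.0559]
orientation: [3.133, 0.006, 0.421]
wrist_force: [-1.6, -9.4, 3.6]
gripper_width: 0.419
gripper_force: 4.0
tool th 0.217 yawth 0.316 push(+cw) 7.34 F [-1.6 -9.4  3.6] t 12.05
```

```bash
python3 -m handwheel '[[3.6,[0.02,-0.5,0],[0,0,2]],[3.6,[0.05,-1.0,0],[0,0,4]],[3.6,[0.1,-1.5,0],[0,0,6]]]'; python3 -c 'from h import *;st()'
python3 -m handwheel '[[3.6,[0.02,-0.5,0],[0,0,2]],[3.6,[0.05,-1.0,0],[0,0,4]],[3.6,[0.1,-1.5,0],[0,0,6]]]'; python3 -c 'from h import *;st()'
```

```text
time: 12.42
tool_pos: [0.4566, 0.2111, 0.0555]
orientation: [3.133, 0.007, 0.317]
wrist_force: [-1.5, -8.6, 3.2]
gripper_width: 0.42
gripper_force: 3.9
tool th 0.337 yawth 0.42 push(+cw) 7.32 F [-1.5 -8.6  3.2] t 12.425
time: 12.8
tool_pos: [0.452, 0.2258, 0.0553]
orientation: [3.133, 0.007, 0.213]
wrist_force: [-2.9, -7.9, 2.4]
gripper_width: 0.422
gripper_force: 3.9
tool th 0.459 yawth 0.524 push(+cw) 6.8 F [-2.9 -7.9  2.4] t 12.8
```

```bash
python3 -m handwheel '[[3.6,[0.02,-0.4,0],[0,0,2]],[3.6,[0.04,-0.8,0],[0,0,4]],[3.6,[0.08,-1.2,0],[0,0,5]]]'; python3 - <<'E'
from h import *
st()
im=snap('side','s6.png');print(manip.mark_of('side','handle_grip')[:1],manip.mark_of('side','lever_fin')[:1])
t=cv2.resize(im[170:260,220:380],(800,450),interpolation=3)
cv2.imwrite('pics/s6c.png',t[:,:,::-1])
E
```

```text
time: 13.18
tool_pos: [0.4496, 0.2378, 0.0551]
orientation: [3.132, 0.008, 0.126]
wrist_force: [-3.8, -8.4, 4.5]
gripper_width: 0.423
gripper_force: 4.0
tool th 0.556 yawth 0.61 push(+cw) 7.62 F [-3.8 -8.4  4.5] t 13.175
[{'point': [0.4469, 0.2273, 0.0685], 'conf': 0.69}] [{'point': [0.5023, 0.2492, 0.0637], 'conf': 0.5}]
```

View pics/s6c.png

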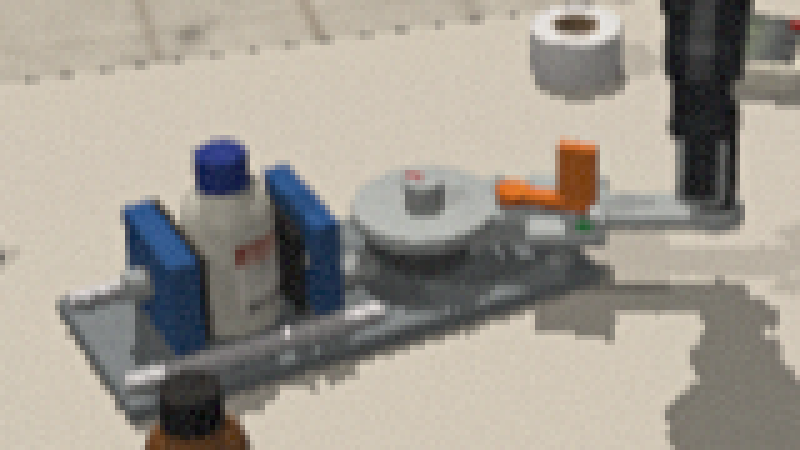

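The crop shows the lever still on green (585,225), the pad close to the bottle at (290,240), and the bottle upright near the back jaw. I'll swing back for a second stroke.

```bash
python3 - <<'E'
from h import *
stroke(np.arange(.5,-.61,-.1))
E
```

```text
0.5 ([-0.34, 0.83, -0.09], [0.5, 0.4, -6.2])
0.4 ([-0.13, 2.11, -0.08], [0.4, 0.5, -12.0])
0.3 ([0.2, 3.36, -0.07], [0.4, 0.5, -17.7])
0.2 ([0.65, 4.58, -0.06], [0.4, 0.5, -23.4])
0.1 ([1.23, 5.75, -0.05], [0.4, 0.5, -29.1])
0.0 ([1.92, 6.85, -0.05], [0.3, 0.5, -34.9])
-0.1 ([2.71, 7.88, -0.05], [0.3, 0.6, -40.6])
-0.2 ([3.61, 8.82, -0.05], [0.3, 0.6, -46.3])
-0.3 ([4.59, 9.67, -0.05], [0.3, 0.6, -52.1])
-0.4 ([5.65, 10.41, -0.05], [0.2, 0.6, -57.8])
-0.5 ([6.79, 11.05, -0.05], [0.2, 0.6, -63.5])
-0.6 ([7.98, 11.57, -0.05], [0.2, 0.6, -69.3])
```

```bash
python3 -m handwheel '[[3.6,[-0.2,1.9,0],[0,0,-9]],[3.6,[0.2,3.4,0],[0,0,-18]],[3.6,[0.65,4.8,0],[0,0,-23.5]],[3.6,[1.2,6.1,0],[0,0,-29]],[3.6,[1.9,7.3,0],[0,0,-35]],[3.6,[2.7,8.3,0],[0,0,-41]],[3.6,[3.6,9.3,0],[0,0,-46]],[3.6,[4.6,10.1,0],[0,0,-52]],[3.6,[5.65,10.9,0],[0,0,-58]],[3.6,[6.3,11.2,0],[0,0,-61]]]'
python3 - <<'E'
from h import *
st();print(manip.camera('side').shape,manip.mark_of('side','handle_grip')[:1],manip.mark_of('side','lever_fin')[:1])
E
```

```text
time: 14.58
tool_pos: [0.5289, 0.1403, 0.0562]
orientation: [-3.141, 0.001, 1.195]
wrist_force: [-1.7, -1.3, 0.4]
gripper_width: 0.422
gripper_force: 0.7
tool th -0.477 yawth -0.459 push(+cw) -1.14 F [-1.7 -1.3  0.4] t 14.575
(400, 640, 3) [{'point': [0.5206, 0.1392, 0.0711], 'conf': 0.61}] [{'point': [0.5406, 0.1946, 0.063], 'conf': 0.61}]
```

```bash
python3 - <<'E'
from h import *
stroke([-.4,-.3,-.2,-.1,0])
E
```

```text
-0.4 ([-0.2, -1.03, 0.03], [0.0, -0.0, 3.2])
-0.3 ([-0.06, -2.32, 0.03], [0.0, -0.0, 9.0])
-0.2 ([0.2, -3.59, 0.03], [0.0, -0.0, 14.7])
-0.1 ([0.59, -4.83, 0.03], [0.0, -0.0, 20.4])
0 ([1.11, -6.02, 0.03], [0.0, -0.0, 26.1])
```

```bash
python3 -m handwheel '[[3.6,[-0.2,-1,0],[0,0,3]],[3.6,[-0.06,-2.3,0],[0,0,9]],[3.6,[0.06,-2.95,0],[0,0,12]],[3.6,[0.2,-3.6,0],[0,0,14.5]]]';python3 -c 'from h import *;st()'
python3 -m handwheel '[[3.6,[0.02,-0.5,0],[0,0,2]],[3.6,[0.05,-1.0,0],[0,0,4]],[3.6,[0.1,-1.3,0],[0,0,6]]]'; python3 -c 'from h import *;st()'
```

```text
time: 15.22
tool_pos: [0.4962, 0.1558, 0.0565]
orientation: [3.14, -0.0, 0.939]
wrist_force: [0.6, -0.2, -0.4]
gripper_width: 0.422
gripper_force: 0.4
tool th -0.197 yawth -0.203 push(+cw) 0.61 F [ 0.6 -0.2 -0.4] t 15.225
time: 15.6
tool_pos: [0.4871, 0.1635, 0.0565]
orientation: [3.139, -0.001, 0.834]
wrist_force: [2.6, -2.8, -1.2]
gripper_width: 0.425
gripper_force: 1.8
tool th -0.105 yawth -0.098 push(+cw) 3.83 F [ 2.6 -2.8 -1.2] t 15.6
```

```bash
for i in 1; do python3 -m handwheel '[[3.6,[0.02,-0.4,0],[0,0,2]],[3.6,[0.04,-0.8,0],[0,0,3.5]],[3.6,[0.04,-1,0],[0,0,4.5]]]' >/dev/null; python3 -c 'from h import *;st()'; done
python3 -m handwheel '[[3.6,[0.02,-0.4,0],[0,0,2]],[3.6,[0.04,-0.8,0],[0,0,3.5]]]' >/dev/null; python3 -c 'from h import *;st()'
```

```text
tool th -0.043 yawth -0.018 push(+cw) 7.2 F [ 6.1 -4.1 -2. ] t 15.975
tool th 0.012 yawth 0.044 push(+cw) 8.16 F [ 6.4 -5.3 -3.7] t 16.225
```

```bash
python3 -m handwheel '[[3.6,[0.02,-0.4,0],[0,0,2]],[3.6,[0.04,-0.8,0],[0,0,3.5]]]' >/dev/null; python3 -c 'from h import *;st()'
```

```text
tool th 0.069 yawth 0.106 push(+cw) 8.16 F [ 5.8 -5.8 -2.5] t 16.475
```

```bash
python3 -m handwheel '[[3.6,[0.02,-0.3,0],[0,0,1.5]],[3.6,[0.03,-0.6,0],[0,0,3]]]' >/dev/null; python3 -c 'from h import *;st()'
python3 -m handwheel '[[3.6,[0.02,-0.3,0],[0,0,1.5]],[3.6,[0.03,-0.6,0],[0,0,3]]]' >/dev/null; python3 -c 'from h import *;st()'
```

```text
tool th 0.111 yawth 0.158 push(+cw) 8.44 F [ 5.8 -6.2 -2. ] t 16.725
tool th 0.153 yawth 0.211 push(+cw) 9.87 F [ 7.6 -6.8 -2.2] t 16.975
```

```bash
python3 -m handwheel '[[3.6,[0.01,-0.15,0],[0,0,1]],[3.6,[0.02,-0.3,0],[0,0,2]]]' ; python3 -c 'from h import *;st()'
python3 -m handwheel '[[3.6,[0.01,-0.15,0],[0,0,1]],[3.6,[0.02,-0.3,0],[0,0,2]]]'; python3 - <<'E'
from h import *
st()
im=snap('side','s7.png')
t=cv2.resize(im[170:260,220:380],(800,450),interpolation=3)
cv2.imwrite('pics/s7c.png',t[:,:,::-1])
E
```

```text
time: 17.23
tool_pos: [0.4607, 0.1972, 0.0564]
orientation: [-3.14, 0.0, 0.495]
wrist_force: [0.4, -0.3, 0.4]
gripper_width: 0.418
gripper_force: 0.0
tool th 0.226 yawth 0.242 push(+cw) 0.5 F [ 0.4 -0.3  0.4] t 17.225
time: 17.48
tool_pos: [0.4594, 0.2002, 0.0562]
orientation: [-3.141, 0.0, 0.461]
wrist_force: [0.0, -0.3, 0.1]
gripper_width: 0.416
gripper_force: 0.0
tool th 0.251 yawth 0.275 push(+cw) 0.27 F [ 0.  -0.3  0.1] t 17.475
```

View pics/s7c.png

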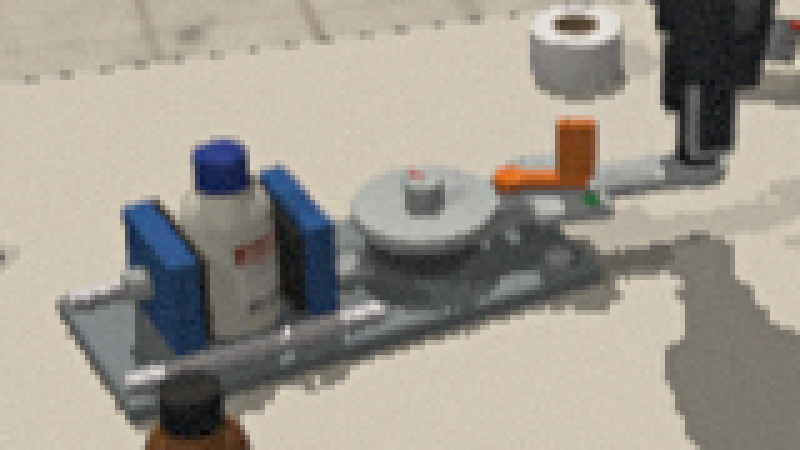

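The crop shows the bottle upright, the lever on green and the fingers at the handle end, but the push force has dropped to zero. I need to know where the post is relative to the fingers.

```bash
python3 - <<'E'
from h import *
for c in('side','top'):
    manip.camera(c)
    for n in('handle_grip','lever_fin'):
        for d in manip.mark_of(c,n)[:1]: print(c,n,np.round(d['point'],4),d['conf'],th(d['point']))
    for n in('bottle','pad'): print(n,[(np.round(d['point'],3).tolist(),round(d['conf'],2)) for d in manip.mark_of(c,n)[:3]])
st(); print(manip.sense()['tool_pos'])
E
```

```text
side handle_grip [0.4629 0.1916 0.0703] 0.82 0.18020438338138822
side lever_fin [0.5069 0.2309 0.0612] 0.72 0.3194163430425556
bottle [([0.702, 0.486, -0.001], 0.86), ([0.637, 0.324, 0.008], 0.75), ([0.35, 0.232, -0.002], 0.59)]
pad []
bottle [([0.703, 0.486, 0.004], 0.8), ([0.348, 0.233, 0.0], 0.7), ([0.641, 0.324, 0.012], 0.49)]
pad []
tool th 0.241 yawth 0.276 push(+cw) 0.0 F [-0.5 -0.3  0.5] t 18.025
[0.46019495 0.19913478 0.05624701]
```

Post at 0.18 rad and tool at 0.24 rad: it is still caged and the lever is on +0.30. The pawl seems to have let go of a tooth. I'll carry on gently.

```bash
for k in 1; do python3 -m handwheel '[[3.6,[0.01,-0.25,0],[0,0,1.2]],[3.6,[0.02,-0.5,0],[0,0,2.4]]]' >/dev/null; python3 -c 'from h import *;st()'; done
python3 -m handwheel '[[3.6,[0.01,-0.25,0],[0,0,1.2]],[3.6,[0.02,-0.5,0],[0,0,2.4]]]' >/dev/null; python3 -c 'from h import *;st()'
python3 -m handwheel '[[3.6,[0.01,-0.25,0],[0,0,1.2]],[3.6,[0.02,-0.5,0],[0,0,2.4]]]' >/dev/null; python3 -c 'from h import *;st()'
```

```text
tool th 0.279 yawth 0.319 push(+cw) 1.47 F [ 0.8 -1.2 -1.2] t 18.275
tool th 0.318 yawth 0.361 push(+cw) 2.13 F [-0.1 -2.4  0.7] t 18.525
tool th 0.354 yawth 0.403 push(+cw) 3.11 F [-0.5 -3.6  0.8] t 18.775
```

```bash
python3 -m handwheel '[[3.6,[0.01,-0.25,0],[0,0,1.2]],[3.6,[0.02,-0.5,0],[0,0,2.4]]]' >/dev/null; python3 -c 'from h import *;st()'
python3 -m handwheel '[[3.6,[0.01,-0.25,0],[0,0,1.2]],[3.6,[0.02,-0.5,0],[0,0,2.4]]]' >/dev/null; python3 -c 'from h import *;st()'
python3 -m handwheel '[[3.6,[0.01,-0.25,0],[0,0,1.2]],[3.6,[0.02,-0.5,0],[0,0,2.4]]]' >/dev/null; python3 -c 'from h import *;st()'
```

```text
tool th 0.385 yawth 0.445 push(+cw) 4.68 F [-0.6 -5.2  2.7] t 19.025
tool th 0.413 yawth 0.488 push(+cw) 8.56 F [ 1.8 -8.4  2.1] t 19.275
tool th 0.44 yawth 0.531 push(+cw) 10.09 F [  0.  -10.5   4.7] t 19.525
```

```bash
python3 -m handwheel '[[3.6,[0,-0.1,0],[0,0,0.5]],[3.6,[0.01,-0.2,0],[0,0,1]]]' >/dev/null; python3 -c 'from h import *;st()'
python3 -m handwheel '[[3.6,[0,0,0],[0,0,0]],[3.6,[0,0,0],[0,0,0]]]' >/dev/null; python3 - <<'E'
from h import *
st()
im=snap('side','s8.png')
for n in('handle_grip','lever_fin','bottle'):print(n,[(np.round(d['point'],4).tolist(),th(d['point'])) for d in manip.mark_of('side',n)[:2]])
t=cv2.resize(im[185:255,220:325],(800,533),interpolation=3)
cv2.imwrite('pics/s8c.png',t[:,:,::-1])
im=cv2.imread('pics/side0.png')[:,:,::-1]
E
```

```text
tool th 0.452 yawth 0.548 push(+cw) 9.44 F [ 0.8 -9.6  4.8] t 19.775
tool th 0.453 yawth 0.548 push(+cw) 9.83 F [ -0.4 -10.4   5. ] t 20.025
handle_grip [([0.4501, 0.2186, 0.0673], 0.4096899918938077)]
lever_fin [([0.5007, 0.2442, 0.0648], 0.5168449176098111)]
bottle [([0.638, 0.3242, 0.0087], 3.0974109002021293), ([0.7039, 0.4856, -0.0039], 2.8317181772078737)]
```

View pics/s8c.png

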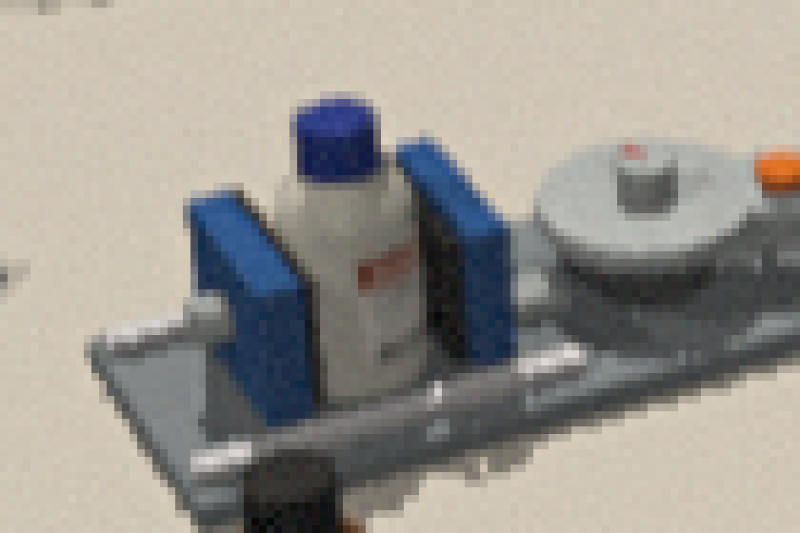

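The crop shows the pad at (440,270) against or nearly against the bottle and the bottle close to the back jaw, upright. I'll measure the jaw and cap travel across the side pictures to see how hard it is pressed.

```bash
python3 - <<'E'
from h import *
ux=np.array([np.cos(A),np.sin(A),0])
for nm,x,z in(('jaw',.045,.06),('cap',.09,.09)):
    P=np.r_[S,z]+ux*x; q=proj('side',[P,P+ux*.01]); print(nm,q.round(1).tolist()); v=(q[1]-q[0])/10
    ims={k:cv2.cvtColor(cv2.imread(f'pics/{k}.png'),cv2.COLOR_BGR2Lab).astype(np.float32) for k in('side0','side3','s4','s5','s6','s7','s8')}
    box=(270,195,294,234) if nm=='jaw' else (254,193,276,211)
    b=lambda im:cv2.resize(im[box[1]:box[3],box[0]:box[2],2],None,fx=1,fy=1)
    ref=b(ims['s8'])
    for k,im in ims.items():
        w=np.float32([[1,0,0],[0,1,0]])
        try:
            c,w=cv2.findTransformECC(ref,im[:,:,2][box[1]:box[3],box[0]-0:box[2]],w,cv2.MOTION_TRANSLATION,(3,200,1e-6),None,3)
            print(k,'mm vs s8',round(float(w[:,2]@v/(v@v)),2),'cc',round(c,4))
        except cv2.error as e: print(k,'fail')
E
```

```text
jaw [[284.3, 207.2], [280.1, 208.3]]
side0 fail
side3 fail
s4 fail
s5 fail
s6 mm vs s8 -2.05 cc 0.8627
s7 mm vs s8 -0.04 cc 0.9946
s8 mm vs s8 0.0 cc 1.0
cap [[264.2, 200.3], [259.8, 201.4]]
side0 mm vs s8 -9.35 cc 0.9381
side3 mm vs s8 -9.37 cc 0.9602
s4 mm vs s8 -9.37 cc 0.9606
s5 mm vs s8 -9.36 cc 0.9596
s6 mm vs s8 -0.61 cc 0.8996
s7 mm vs s8 -0.02 cc 0.9996
s8 mm vs s8 0.0 cc 1.0
```

The cap has moved 9.4 mm in total. It stopped after 0.6 mm of the last stroke while the jaw went on for about 2–2.5 mm, so the squeeze is roughly 10–16 N. About 2 mm more of jaw travel is needed. I'll go on in small steps and track the jaw.

```bash
cat >> h.py <<'E'
def jaw():
    st(); im=manip.camera('side'); L=lambda a:cv2.cvtColor(a,cv2.COLOR_RGB2Lab).astype(np.float32)[:,:,2]
    r=L(cv2.imread('pics/s8.png')[:,:,::-1].copy()); i=L(im); o=[]
    for (a,b,c,d) in((270,195,294,234),(254,193,276,211)):
        cc,w=cv2.findTransformECC(r[b:d,a:c],i[b:d,a:c],np.float32([[1,0,0],[0,1,0]]),cv2.MOTION_TRANSLATION,(3,200,1e-6),None,3)
        v=np.array([-.42,.11]); o.append((round(float(w[:,2]@v/(v@v)),2),round(cc,4)))
    print('jaw/cap mm vs s8',o)
E
python3 -m handwheel '[[3.6,[0.01,-0.2,0],[0,0,1]],[3.6,[0.02,-0.4,0],[0,0,1.8]]]' >/dev/null; python3 -c 'from h import *;jaw()'
python3 -m handwheel '[[3.6,[0.01,-0.2,0],[0,0,1]],[3.6,[0.02,-0.4,0],[0,0,1.8]]]' >/dev/null; python3 -c 'from h import *;jaw()'
```

```text
tool th 0.504 yawth 0.58 push(+cw) 0.33 F [-0.3 -0.4 -1.4] t 20.475
jaw/cap mm vs s8 [(0.05, 0.9987), (0.02, 0.9997)]
tool th 0.568 yawth 0.607 push(+cw) 0.31 F [-1.  -0.5  0.4] t 20.775
jaw/cap mm vs s8 [(0.02, 0.9969), (-0.02, 0.9996)]
```

```bash
python3 - <<'E'
from h import *
snap('side','s9.png')
for n in('handle_grip','lever_fin'):print(n,[(np.round(d['point'],4).tolist(),th(d['point'])) for d in manip.mark_of('side',n)[:2]])
im=snap('top','t9.png')
for n in('handle_grip','lever_fin'):print(n,[(np.round(d['point'],4).tolist(),th(d['point'])) for d in manip.mark_of('top',n)[:2]])
print(manip.sense()['tool_pos'],np.linalg.norm(manip.sense()['tool_pos'][:2]-S))
a=cv2.imread('pics/s9.png')[175:225,290:390]
cv2.imwrite('pics/s9c.png',cv2.resize(a,(800,400),interpolation=3))
E
```

```text
handle_grip [([0.4474, 0.2299, 0.0705], 0.49882898805742926)]
lever_fin [([0.5035, 0.2518, 0.0629], 0.6132260272604371)]
handle_grip []
lever_fin []
[0.44952404 0.23764797 0.05625534] 0.12626117768319634
```

View pics/s9c.png

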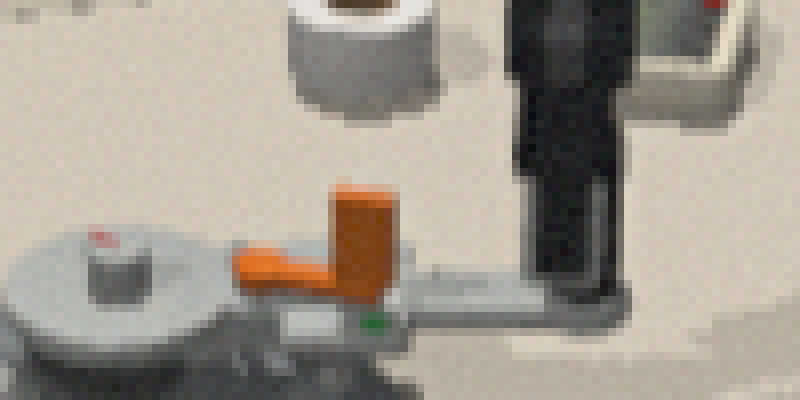

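The crop shows the handle followed the fingers to about +0.50 rad, with the lever on green (375,320). Picture s6 had the same arm pose, so comparing s6 with s9 gives a cleaner measure of pad compression.

```bash
python3 - <<'E'
from h import *
v=np.array([-.42,.11])
def L(k): return cv2.cvtColor(cv2.imread(f'pics/{k}.png'),cv2.COLOR_BGR2Lab).astype(np.float32)
for k in('s6','s7','side0'):
  for nm,(a,b,c,d) in {'jaw':(271,200,292,234),'jawtop':(271,201,290,216),'cap':(254,194,273,210),'backjaw':(243,206,262,242),'hub':(288,200,322,222)}.items():
    best=None
    for i0 in (0,1,2,3,4,5):
        w=np.float32([[1,0,i0],[0,1,-.26*i0]])
        try: cc,w=cv2.findTransformECC(L('s9')[b:d,a:c,2],L(k)[:,:,2][b:d,a:c] if 0 else L(k)[b-6:d+6,a-6:c+8,2],np.float32([[1,0,6+i0],[0,1,6-.26*i0]]),cv2.MOTION_TRANSLATION,(3,300,1e-6),None,3)
        except cv2.error: continue
        if best is None or cc>best[0]: best=(cc,w[:,2]-6)
    if best: print(k,nm,'mm',round(float(best[1]@v/(v@v)),2),'px',best[1].round(2),'cc',round(best[0],3))
E
```

```text
s6 jaw mm -2.04 px [ 0.84 -0.31] cc 0.989
s6 jawtop mm -2.2 px [ 0.92 -0.25] cc 0.99
s6 cap mm -0.31 px [ 0.13 -0.05] cc 0.997
s6 backjaw mm 0.02 px [-0.02 -0.04] cc 0.998
s6 hub mm -0.42 px [ 0.15 -0.12] cc 0.993
s7 jaw mm -0.09 px [ 0.03 -0.03] cc 0.998
s7 jawtop mm -0.08 px [ 0.03 -0.  ] cc 0.998
s7 cap mm 0.06 px [-0.04 -0.06] cc 0.997
s7 backjaw mm 0.1 px [-0.05 -0.04] cc 0.998
s7 hub mm -0.67 px [-0.38 -2.58] cc 0.949
side0 jaw mm -15.64 px [ 6.54 -1.83] cc 0.972
side0 jawtop mm -15.88 px [ 6.7  -1.63] cc 0.974
side0 cap mm -9.88 px [ 4.17 -1.02] cc 0.995
side0 backjaw mm 0.02 px [-0.02 -0.05] cc 0.97
side0 hub mm -4.6 px [ 1.56 -1.95] cc 0.738
```

So far the jaw has closed 15.7 mm and the bottle is seated. The compression puts the squeeze at roughly 15–22 N. One more short stroke, aiming for about 1 mm more jaw travel.

```bash
python3 - <<'E'
from h import *
st();stroke(np.arange(.5,-.51,-.1))
E
```

```text
tool th 0.555 yawth 0.607 push(+cw) -0.33 F [ 0.   0.3 -0. ] t 21.125
0.5 ([-0.32, 0.73, 0.03], [-0.0, -0.0, -6.1])
0.4 ([-0.11, 2.01, 0.03], [-0.0, -0.0, -11.9])
0.3 ([0.22, 3.27, 0.03], [-0.0, -0.0, -17.6])
0.2 ([0.67, 4.48, 0.03], [-0.0, -0.0, -23.3])
0.1 ([1.24, 5.65, 0.03], [-0.0, -0.0, -29.0])
0.0 ([1.93, 6.75, 0.03], [-0.0, -0.0, -34.8])
-0.1 ([2.72, 7.78, 0.02], [-0.0, -0.0, -40.5])
-0.2 ([3.62, 8.73, 0.02], [-0.0, -0.0, -46.2])
-0.3 ([4.6, 9.58, 0.02], [-0.0, -0.0, -52.0])
-0.4 ([5.66, 10.33, 0.02], [-0.0, -0.0, -57.7])
-0.5 ([6.79, 10.97, 0.02], [-0.0, -0.0, -63.4])
```

```bash
python3 -m handwheel '[[3.6,[-0.2,1.4,0],[0,0,-9]],[3.6,[0.1,2.8,0],[0,0,-15]],[3.6,[0.5,4.0,0],[0,0,-21]],[3.6,[1.0,5.2,0],[0,0,-27]],[3.6,[1.7,6.4,0],[0,0,-33]],[3.6,[2.5,7.5,0],[0,0,-39]],[3.6,[3.4,8.5,0],[0,0,-45]],[3.6,[4.6,9.6,0],[0,0,-52]],[3.6,[5.7,10.3,0],[0,0,-58]],[3.6,[6.8,11.0,0],[0,0,-63.5]]]' >/dev/null
python3 - <<'E'
from h import *
jaw();stroke(np.arange(-.4,.11,.1))
E
```

```text
tool th -0.499 yawth -0.504 push(+cw) -0.73 F [-0.6  0.5 -0.5] t 22.375
jaw/cap mm vs s8 [(-0.54, 0.8189), (-0.15, 0.9925)]
-0.4 ([0.18, -1.53, -0.0], [0.0, -0.0, 5.9])
-0.3 ([0.38, -2.82, -0.0], [0.0, -0.0, 11.7])
-0.2 ([0.7, -4.08, -0.0], [0.0, -0.0, 17.4])
-0.1 ([1.15, -5.3, -0.0], [0.0, -0.0, 23.1])
-0.0 ([1.72, -6.46, -0.0], [0.0, -0.0, 28.9])
0.1 ([2.4, -7.57, -0.0], [0.0, -0.0, 34.6])
```

```bash
python3 -m handwheel '[[3.6,[0.18,-1.5,0],[0,0,6]],[3.6,[0.28,-2.2,0],[0,0,9]],[3.6,[0.38,-2.8,0],[0,0,12]],[3.6,[0.54,-3.4,0],[0,0,14.5]]]' >/dev/null; python3 -c 'from h import *;jaw()'
python3 -m handwheel '[[3.6,[0.02,-0.4,0],[0,0,2]],[3.6,[0.05,-0.8,0],[0,0,4]]]' >/dev/null; python3 -c 'from h import *;jaw()'
```

```text
tool th -0.262 yawth -0.244 push(+cw) 7.69 F [ 7.8 -2.1 -4.6] t 22.925
jaw/cap mm vs s8 [(-0.57, 0.821), (-0.14, 0.9926)]
tool th -0.216 yawth -0.173 push(+cw) 8.58 F [ 8.6 -2.7 -6.2] t 23.225
jaw/cap mm vs s8 [(-0.54, 0.8985), (-0.12, 0.9983)]
```

```bash
python3 -m handwheel '[[3.6,[0.02,-0.4,0],[0,0,2]],[3.6,[0.05,-0.8,0],[0,0,4]]]' >/dev/null; python3 -c 'from h import *;jaw()'
python3 -m handwheel '[[3.6,[0.02,-0.4,0],[0,0,2]]]' >/dev/null; python3 -c 'from h import *;jaw()'
```

```text
tool th -0.16 yawth -0.103 push(+cw) 10.05 F [ 8.9 -5.  -6.6] t 23.525
jaw/cap mm vs s8 [(-0.04, 0.999), (0.01, 0.9997)]
tool th -0.132 yawth -0.067 push(+cw) 7.09 F [ 6.7 -3.  -1.9] t 23.7
jaw/cap mm vs s8 [(0.09, 0.985), (0.05, 0.9996)]
```

```bash
python3 -m handwheel '[[3.6,[0.02,-0.3,0],[0,0,1.5]]]' >/dev/null; python3 -c 'from h import *;jaw()'
python3 -m handwheel '[[3.6,[0.02,-0.3,0],[0,0,1.5]],[3.6,[0.04,-0.6,0],[0,0,3]]]' >/dev/null; python3 -c 'from h import *;jaw()'
```

```text
tool th -0.061 yawth -0.044 push(+cw) 0.17 F [-0.8 -1.1  0.8] t 23.875
jaw/cap mm vs s8 [(0.16, 0.9873), (0.07, 0.9996)]
tool th -0.009 yawth 0.006 push(+cw) 0.95 F [ 0.1 -1.2 -0.8] t 24.175
jaw/cap mm vs s8 [(0.08, 0.9971), (0.03, 0.9978)]
```

The pawl let go again at about 10 N. The jaw has barely moved since stroke 2, so I put the squeeze near 15–20 N, which is marginal. I'll try one continuous stroke without pauses, bounded to at most about 0.18 rad of drive.

```bash
python3 -m handwheel '[[3.6,[0.02,-0.6,0],[0,0,3]],[3.6,[0.06,-1.2,0],[0,0,5.5]],[3.6,[0.13,-1.8,0],[0,0,8]],[3.6,[0.23,-2.4,0],[0,0,10.5]],[3.6,[0.36,-3.0,0],[0,0,13]],[3.6,[0.5,-3.6,0],[0,0,16]],[3.6,[0.68,-4.2,0],[0,0,18.5]],[3.6,[0.9,-4.8,0],[0,0,21]]]'; python3 -c 'from h import *;jaw()'
```

```text
time: 25.22
tool_pos: [0.4539, 0.2146, 0.0562]
orientation: [3.141, 0.001, 0.363]
wrist_force: [0.3, -1.5, -0.1]
gripper_width: 0.422
gripper_force: 0.6
tool th 0.371 yawth 0.374 push(+cw) 1.53 F [ 0.3 -1.5 -0.1] t 25.225
jaw/cap mm vs s8 [(0.58, 0.8428), (0.12, 0.9862)]
```

```bash
python3 -m handwheel '[[3.6,[0.02,-0.5,0],[0,0,2]],[3.6,[0.04,-0.9,0],[0,0,4]]]' >/dev/null; python3 -c 'from h import *;st()'
python3 -m handwheel '[[3.6,[0.02,-0.4,0],[0,0,2]],[3.6,[0.04,-0.8,0],[0,0,4]]]' >/dev/null; python3 -c 'from h import *;st()'
python3 -m handwheel '[[3.6,[0.02,-0.4,0],[0,0,2]]]' >/dev/null; python3 - <<'E'
from h import *
st();snap('side','s10.png')
for n in('handle_grip','lever_fin'):print(n,[(np.round(d['point'],4).tolist(),th(d['point'])) for d in manip.mark_of('side',n)[:1]])
v=np.array([-.42,.11])
def L(k): return cv2.cvtColor(cv2.imread(f'pics/{k}.png'),cv2.COLOR_BGR2Lab).astype(np.float32)
for nm,(a,b,c,d) in {'jaw':(271,200,292,234),'jawtop':(271,201,290,216),'cap':(254,194,273,210),'back':(243,206,262,242)}.items():
    cc,w=cv2.findTransformECC(L('s9')[b:d,a:c,2],L('s10')[b-6:d+6,a-6:c+6,2],np.float32([[1,0,6],[0,1,6]]),cv2.MOTION_TRANSLATION,(3,300,1e-6),None,3)
    print(nm,round(float((w[:,2]-6)@v/(v@v)),2),cc)
E
```

```text
tool th 0.429 yawth 0.442 push(+cw) 5.77 F [ 2.6 -5.2  1.3] t 25.525
tool th 0.471 yawth 0.514 push(+cw) 8.2 F [ 2.2 -7.9  2.3] t 25.775
tool th 0.492 yawth 0.549 push(+cw) 10.33 F [ 3.4 -9.8  3.2] t 25.9
handle_grip [([0.449, 0.2208, 0.0683], 0.4283106716435725)]
lever_fin [([0.5011, 0.2453, 0.0632], 0.5301436742609016)]
jaw 0.57 0.9977807122977616
jawtop 0.53 0.9978000156262138
cap 0.26 0.9947479278124707
back 0.04 0.9983772311017035
```

```bash
python3 -m handwheel '[[3.6,[0.02,-0.4,0],[0,0,2]]]' >/dev/null; python3 -c 'from h import *;jaw()'
python3 -m handwheel '[[3.6,[0.02,-0.3,0],[0,0,2]]]' >/dev/null; python3 -c 'from h import *;jaw()'
```

```text
tool th 0.514 yawth 0.585 push(+cw) 12.56 F [  2.8 -12.3   3.1] t 26.175
jaw/cap mm vs s8 [(0.58, 0.8189), (0.18, 0.9914)]
tool th 0.554 yawth 0.62 push(+cw) 1.9 F [ 0.2 -1.9  1.1] t 26.35
jaw/cap mm vs s8 [(0.53, 0.8749), (0.15, 0.9863)]
```

The push reached 12.6 N before the pawl slipped, and the jaw has moved 0.55 mm since s9, so the squeeze may already be near 30 N. I'll measure pad compression directly: track the pad's dark end face against the blue jaw, before clamping and now.

```bash
python3 - <<'E'
from h import *
snap('side','s11.png')
ux=np.array([np.cos(A),np.sin(A),0]);uy=np.array([-np.sin(A),np.cos(A),0]);xs=np.arange(.036,.100,.003)
for k in('side0','s5','s6','s10','s11'):
    L=cv2.cvtColor(cv2.imread(f'pics/{k}.png'),cv2.COLOR_BGR2Lab).astype(np.float32)
    acc=[]
    for z in np.arange(.030,.054,.003):
        q=proj('side',np.r_[S,z]+xs[:,None]*ux+.029*uy).astype(np.float32)
        acc.append(cv2.remap(L,q[:,0].reshape(1,-1),q[:,1].reshape(1,-1),1)[0])
    m=np.mean(acc,0); print(k,'L',m[:,0].astype(int).tolist()); print('  b',(m[:,2]-128).astype(int).tolist())
print(xs.round(3)*1000)
G=[]
for k,dx,dy in(('s5',4.0,-1.0),('s11',0,0),('s5',6.8,-1.8),('s6',.9,-.25)):
    im=cv2.imread(f'pics/{k}.png'); M=np.float32([[7.5,0,-7.5*(243+dx)],[0,7.5,-7.5*(198+dy)]])
    G.append(cv2.warpAffine(im,M,(400,300),flags=cv2.INTER_CUBIC))
cv2.imwrite('pics/cmp.png',np.vstack([np.hstack(G[:2]),np.hstack(G[2:])]))
E
```

```text
side0 L [77, 48, 45, 47, 46, 49, 44, 25, 21, 21, 27, 42, 77, 98, 103, 103, 104, 116, 118, 115, 115, 115]
  b [-2, -15, -17, -16, -16, -14, -7, 0, 0, 0, 0, 0, 0, 3, 3, 3, 3, 4, 4, 5, 4, 5]
s5 L [79, 50, 47, 50, 49, 52, 48, 25, 23, 22, 29, 43, 82, 102, 106, 108, 109, 121, 124, 120, 121, 119]
  b [-2, -15, -18, -17, -18, -14, -7, 0, 0, 0, 0, 0, 1, 3, 4, 3, 4, 4, 5, 5, 5, 5]
s6 L [93, 95, 114, 137, 141, 87, 49, 49, 50, 48, 56, 31, 25, 22, 32, 86, 104, 106, 110, 110, 123, 122]
  b [1, 1, 0, 0, 1, -7, -16, -17, -17, -17, -11, -2, 0, 0, 0, 2, 3, 3, 4, 4, 4, 4]
s10 L [86, 94, 120, 137, 142, 140, 93, 47, 48, 50, 47, 31, 24, 21, 28, 83, 104, 106, 108, 109, 122, 123]
  b [0, 0, 0, 0, 1, 1, -5, -17, -17, -17, -18, -6, 1, 0, 1, 1, 3, 3, 4, 3, 4, 5]
s11 L [86, 93, 118, 136, 142, 140, 92, 48, 48, 49, 48, 31, 22, 22, 30, 82, 104, 107, 108, 109, 123, 123]
  b [0, 0, 0, 0, 1, 1, -6, -17, -17, -17, -17, -5, 0, 0, 0, 2, 3, 3, 3, 3, 4, 5]
[36. 39. 42. 45. 48. 51. 54. 57. 60. 63. 66. 69. 72. 75. 78. 81. 84. 87.
 90. 93. 96. 99.]
```

View pics/cmp.png

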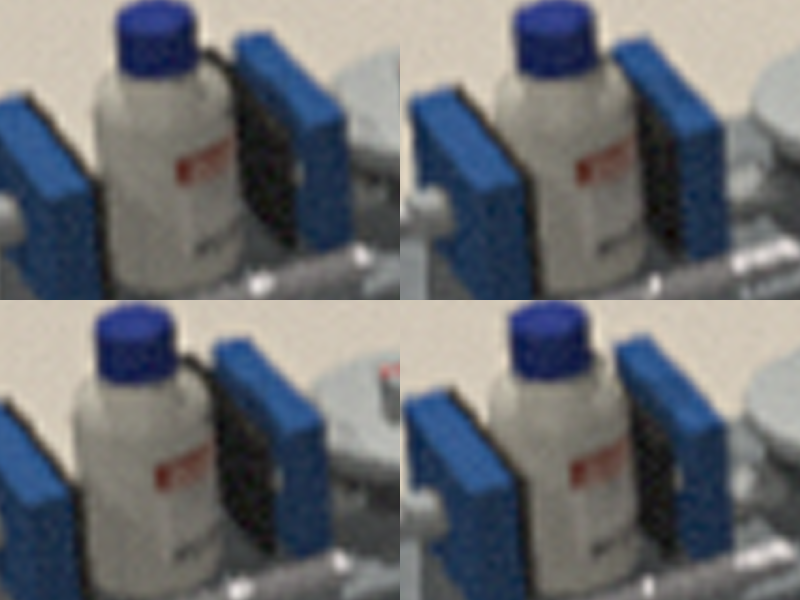

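The comparison shows the pad strip narrower now (right, x≈645–682) than before clamping (left, x≈243–297), with the bottle upright. That gives about 2.5–3 mm compression, so roughly 18–25 N. One more full stroke to get nearer the middle of the range.

```bash
python3 -m handwheel '[[3.6,[-0.2,1.4,0],[0,0,-9]],[3.6,[0.1,2.8,0],[0,0,-15]],[3.6,[0.5,4.0,0],[0,0,-21]],[3.6,[1.0,5.2,0],[0,0,-27]],[3.6,[1.7,6.4,0],[0,0,-33]],[3.6,[2.5,7.5,0],[0,0,-39]],[3.6,[3.4,8.5,0],[0,0,-45]],[3.6,[4.6,9.6,0],[0,0,-52]],[3.6,[5.7,10.3,0],[0,0,-58]],[3.6,[6.8,11.0,0],[0,0,-63.5]]]' >/dev/null
python3 -c 'from h import *;jaw();stroke(np.arange(-.4,.11,.1))'
python3 -m handwheel '[[3.6,[0.18,-1.5,0],[0,0,6]],[3.6,[0.28,-2.2,0],[0,0,9]],[3.6,[0.38,-2.8,0],[0,0,12]],[3.6,[0.54,-3.4,0],[0,0,14.5]],[3.6,[0.7,-4.1,0],[0,0,17.5]],[3.6,[0.92,-4.7,0],[0,0,20]]]' ; python3 -c 'from h import *;jaw()'
```

```text
tool th -0.462 yawth -0.498 push(+cw) -2.03 F [-1.9  0.6 -1.1] t 27.7
jaw/cap mm vs s8 [(-0.57, 0.831), (-0.13, 0.9948)]
-0.4 ([-0.21, -1.07, -0.0], [-0.0, -0.1, 5.6])
-0.3 ([-0.02, -2.36, -0.0], [-0.0, -0.1, 11.3])
-0.2 ([0.3, -3.62, -0.0], [-0.0, -0.1, 17.0])
-0.1 ([0.75, -4.84, -0.0], [-0.0, -0.1, 22.8])
-0.0 ([1.31, -6.01, 0.0], [-0.0, -0.1, 28.5])
0.1 ([1.98, -7.12, 0.0], [-0.0, -0.1, 34.2])
time: 28.5
tool_pos: [0.4927, 0.164, 0.0569]
orientation: [3.134, -0.006, 0.876]
wrist_force: [9.5, -3.6, -6.3]
gripper_width: 0.418
gripper_force: 5.3
tool th -0.136 yawth -0.14 push(+cw) 9.62 F [ 9.5 -3.6 -6.3] t 28.5
jaw/cap mm vs s8 [(0.17, 0.9799), (0.01, 0.9964)]
```

At the same arm pose the jaw has not moved since stroke 2, so the pawl cams out under load when I push the post. Pushing on the lever fin instead will hold the pawl in while it turns the handle. I'll swing back, lift out and change over.

```bash
python3 -m handwheel '[[3.6,[0.05,1.2,0],[0,0,-5]],[3.6,[0.15,2.2,0],[0,0,-9]],[3.6,[0.4,3.2,0],[0,0,-13]],[3.6,[0.75,4.3,0],[0,0,-18]],[3.6,[1.1,5.2,0],[0,0,-22]],[3.6,[1.1,5.2,0],[0,0,-22]]]' >/dev/null; python3 -c 'from h import *;st()'
python3 -m handwheel '[[3.6,[0,-0.7,0],[0,0,0]],[3.6,[0,-0.7,0],[0,0,0]],[3.6,[0,-0.7,-4],[0,0,0]],[3.6,[0,-0.7,-8],[0,0,0]],[1,[0,-0.7,-8],[0,0,0]],[0,[0,-0.7,-8],[0,0,0]]]'
python3 - <<'E'
from h import *
for c in('side','top'):
    snap(c,c+'12.png')
    for n in('handle_grip','lever_fin'):print(c,n,[(np.round(d['point'],4).tolist(),round(th(d['point']),3)) for d in manip.mark_of(c,n)[:1]])
E
```

```text
tool th -0.513 yawth -0.526 push(+cw) -0.43 F [-0.4  0.1  0.3] t 29.3
time: 30.05
tool_pos: [0.5274, 0.1428, 0.136]
orientation: [3.141, 0.001, 1.264]
wrist_force: [0.9, -0.1, -0.3]
gripper_width: 0.011
gripper_force: 0.0
side handle_grip [([0.5272, 0.1379, 0.07], -0.472)]
side lever_fin [([0.5984, 0.4717, -0.0039], 2.424)]
top handle_grip [([0.522, 0.1373, 0.0753], -0.437)]
top lever_fin [([0.5393, 0.193, 0.0629], -0.363)]
```

```bash
cat >> h.py <<'E'
def finp(t,gap,l=.28):
    a=A+np.pi-t; b=a-l
    p=S+.04*np.array([np.cos(a),np.sin(a)])+.03*np.array([np.cos(b),np.sin(b)])
    return p-gap*np.array([np.sin(b),-np.cos(b)]), A-t-l
def fstroke(ts,gap=.018,z=.056):
    for t in ts:
        p,y=finp(t,gap); print(round(t,2),rel([*p,z],y))
E
python3 - <<'E'
from h import *
fstroke([-.455],.034,.136);fstroke([-.455],.034)
E
```

```text
-0.46 ([4.64, 2.74, -0.07], [-0.1, 0.1, 20.2])
-0.46 ([4.65, 2.75, 7.93], [-0.1, 0.1, 20.2])
```

```bash
python3 -m handwheel '[[0,[2.4,1.4,0],[0,0,9]],[0,[4.65,2.75,0],[0,0,18]],[0,[4.65,2.75,0],[0,0,20]],[0,[4.65,2.75,4],[0,0,20]],[0,[4.65,2.75,8],[0,0,20]],[0,[4.65,2.75,8],[0,0,20]],[0,[4.65,2.75,8],[0,0,20]]]'
python3 -c 'from h import *;jaw();fstroke(np.arange(-.45,.21,.05))'
```

```text
time: 31.22
tool_pos: [0.5686, 0.1791, 0.0576]
orientation: [3.141, -0.001, 0.915]
wrist_force: [0.2, -0.1, 0.4]
gripper_width: 0.002
gripper_force: 0.0
tool th -0.771 yawth -0.179 push(+cw) 0.17 F [ 0.2 -0.1  0.4] t 31.225
jaw/cap mm vs s8 [(-0.4, 0.8991), (-0.08, 0.9982)]
-0.45 ([-0.18, -1.73, 0.23], [0.1, -0.2, 0.5])
-0.4 ([-0.31, -2.08, 0.23], [0.1, -0.2, 3.4])
-0.35 ([-0.43, -2.43, 0.22], [0.1, -0.2, 6.2])
-0.3 ([-0.52, -2.79, 0.22], [0.1, -0.2, 9.1])
-0.25 ([-0.61, -3.15, 0.22], [0.1, -0.2, 11.9])
-0.2 ([-0.67, -3.52, 0.22], [0.1, -0.2, 14.8])
-0.15 ([-0.71, -3.89, 0.22], [0.1, -0.2, 17.7])
-0.1 ([-0.74, -4.26, 0.22], [0.1, -0.2, 20.5])
-0.05 ([-0.74, -4.63, 0.22], [0.1, -0.2, 23.4])
-0.0 ([-0.73, -5.0, 0.22], [0.1, -0.2, 26.3])
0.05 ([-0.7, -5.37, 0.22], [0.1, -0.2, 29.1])
0.1 ([-0.65, -5.74, 0.22], [0.0, -0.2, 32.0])
0.15 ([-0.58, -6.11, 0.22], [0.0, -0.2, 34.9])
0.2 ([-0.5, -6.47, 0.22], [0.0, -0.2, 37.7])
```

```bash
python3 -m handwheel '[[0,[-0.2,-1.4,0.2],[0,0,0]],[0,[-0.2,-1.8,0.2],[0,0,1]],[0,[-0.3,-2.1,0.2],[0,0,3.5]],[0,[-0.4,-2.45,0.2],[0,0,6]],[0,[-0.5,-2.8,0.2],[0,0,9]]]' >/dev/null; python3 -c 'from h import *;jaw()'
python3 -m handwheel '[[0,[-0.05,-0.4,0],[0,0,3]]]' >/dev/null; python3 -c 'from h import *;jaw()'
python3 -m handwheel '[[0,[-0.05,-0.4,0],[0,0,3]]]' >/dev/null; python3 -c 'from h import *;jaw()'
```

```text
tool th -0.459 yawth -0.018 push(+cw) 7.53 F [ 6.6 -3.9 -0.1] t 31.9
jaw/cap mm vs s8 [(-0.46, 0.9051), (-0.09, 0.9964)]
tool th -0.438 yawth 0.036 push(+cw) 8.93 F [ 6.9 -6.7 -0. ] t 32.075
jaw/cap mm vs s8 [(-0.39, 0.9049), (-0.09, 0.9946)]
tool th -0.417 yawth 0.09 push(+cw) 12.43 F [  8.5 -11.5  -0.1] t 32.25
jaw/cap mm vs s8 [(-0.4, 0.9047), (-0.07, 0.9983)]
```

```bash
python3 -m handwheel '[[0,[-0.05,-0.4,0],[0,0,2]]]' >/dev/null; python3 -c 'from h import *;jaw()'
python3 -m handwheel '[[0,[-0.05,-0.4,0],[0,0,2]]]' >/dev/null; python3 -c 'from h import *;jaw()'
python3 -m handwheel '[[0,[-0.05,-0.4,0],[0,0,2]]]' >/dev/null; python3 - <<'E'
from h import *
jaw()
for c in('side',):
    snap(c,c+'13.png')
    for n in('handle_grip','lever_fin'):print(c,n,[(np.round(d['point'],4).tolist(),round(th(d['point']),3)) for d in manip.mark_of(c,n)[:1]])
E
```

```text
tool th -0.396 yawth 0.126 push(+cw) 14.85 F [ 10.4 -12.7   0.6] t 32.425
jaw/cap mm vs s8 [(-0.44, 0.9304), (-0.12, 0.9963)]
tool th -0.373 yawth 0.163 push(+cw) 16.55 F [ 10.4 -16.2   2.6] t 32.6
jaw/cap mm vs s8 [(-0.29, 0.9485), (-0.07, 0.9995)]
tool th -0.338 yawth 0.199 push(+cw) 17.06 F [  9.6 -18.2   3.3] t 32.775
jaw/cap mm vs s8 [(-0.07, 0.9942), (-0.02, 0.9996)]
side handle_grip [([0.4996, 0.1504, 0.0711], -0.242)]
side lever_fin [([0.5513, 0.0423, -0.0004], -0.732)]
```

```bash
python3 -m handwheel '[[0,[-0.02,-0.3,0],[0,0,2]]]' >/dev/null; python3 -c 'from h import *;jaw()'
python3 -m handwheel '[[0,[-0.02,-0.3,0],[0,0,2]]]' >/dev/null; python3 -c 'from h import *;jaw()'
```

```text
tool th -0.2 yawth 0.232 push(+cw) 1.78 F [-0.2 -3.3  1.6] t 33.1
jaw/cap mm vs s8 [(0.06, 0.9989), (0.01, 0.9996)]
tool th -0.127 yawth 0.262 push(+cw) 8.96 F [  2.2 -11.2   5.7] t 33.275
jaw/cap mm vs s8 [(0.06, 0.9989), (-0.03, 0.9996)]
```

Even with the lever held in, the ratchet lets go at 17 N on the fin, about 9.5–10 N at the post, with no jaw motion. By the given push law the jaw would have moved at that push unless the squeeze were already about 25–30 N. The last driving readings (8.4–9.9 N) and the pad compression are both inside 15–45 N. I'll let go, retreat and check.

```bash
python3 -m handwheel '[[0,[0,1.5,0],[0,0,0]],[0,[0,3.5,0],[0,0,0]],[0,[0,3.5,-3],[0,0,0]],[0,[0,3.5,-7],[0,0,0]],[0,[0,6,-12],[0,0,0]],[0,[0,10,-14],[0,0,0]],[0,[0,10,-14],[0,0,0]],[0,[0,10,-14],[0,0,0]]]'
python3 - <<'E'
from h import *
for c in('side','top'):
    snap(c,c+'14.png')
    g=[d['point'] for d in manip.mark_of(c,'handle_grip')[:1]]; l=[d['point'] for d in manip.mark_of(c,'lever_fin')[:1]]
    if g and l:
        t=th(g[0]); a=A+np.pi-t; pv=S+.04*np.array([np.cos(a),np.sin(a)]); d=np.array(l[0][:2])-pv
        print(c,'handle',t,'lever',(a-np.arctan2(d[1],d[0])+np.pi)%(2*np.pi)-np.pi,l)
    print([np.round(d['point'],3).tolist() for d in manip.mark_of(c,'bottle')[:3]],[np.round(d['point'],3).tolist() for d in manip.mark_of(c,'label_roll')[:1]])
v=np.array([-.42,.11])
def L(k): return cv2.cvtColor(cv2.imread(f'pics/{k}.png'),cv2.COLOR_BGR2Lab).astype(np.float32)
for ref in('side0','side3','s9'):
  for nm,(a,b,c,d) in {'jaw':(271,200,292,234),'cap':(254,194,273,210)}.items():
    best=(0,0)
    for i0 in range(6):
        try: cc,w=cv2.findTransformECC(L('side14')[b:d,a:c,2],L(ref)[b-6:d+6,a-6:c+8,2],np.float32([[1,0,6+i0],[0,1,6-.26*i0]]),cv2.MOTION_TRANSLATION,(3,300,1e-6),None,3)
        except cv2.error: continue
        if cc>best[0]: best=(cc,float((w[:,2]-6)@v/(v@v)))
    print(ref,nm,best)
# fine pad-face profiles
ux=np.array([np.cos(A),np.sin(A),0]);uy=np.array([-np.sin(A),np.cos(A),0]);xs=np.arange(.05,.09,.002)
for k in('side0','side14'):
  for z in(.022,.03,.045,.054):
    q=proj('side',np.r_[S,z]+xs[:,None]*ux+.029*uy).astype(np.float32)
    print(k,z,cv2.remap(L(k)[:,:,0],q[:,0].reshape(1,-1),q[:,1].reshape(1,-1),cv2.INTER_CUBIC)[0].astype(int).tolist())
E
```

```text
time: 34.33
tool_pos: [0.5706, 0.123, 0.1936]
orientation: [-3.14, 0.001, 0.479]
wrist_force: [0.1, 0.7, -0.2]
gripper_width: 0.001
gripper_force: 0.0
side handle -0.036035699060307014 lever 0.2672871390312146 [[0.5149, 0.2159, 0.0604]]
[[0.35, 0.234, -0.002], [0.636, 0.325, 0.007], [0.701, 0.487, -0.003]] [[0.552, 0.044, -0.001]]
top handle 0.0016875583622502077 lever 0.1859870592136783 [[0.5156, 0.2163, 0.062]]
[[0.352, 0.231, -0.001], [0.638, 0.326, 0.015], [0.702, 0.486, -0.0]] [[0.555, 0.045, -0.002]]
side0 jaw (0.9715058128286735, -15.702463397929145)
side0 cap (0.994860759138988, -9.854736960535025)
side3 jaw (0.971463093408213, -15.678941387712797)
side3 cap (0.9947562325883342, -9.877459680370059)
s9 jaw (0.9978919387509232, 0.0028097218480603453)
s9 cap (0.9968596363528839, 0.057031064830344945)
side0 0.022 [39, 58, 56, 32, 36, 53, 63, 66, 67, 62, 63, 66, 86, 102, 109, 109, 110, 111, 115, 111]
side0 0.03 [50, 52, 39, 17, 15, 14, 21, 36, 59, 70, 72, 86, 89, 92, 88, 79, 74, 69, 93, 115]
side0 0.045 [40, 77, 68, 41, 24, 9, 18, 31, 15, 15, 39, 75, 103, 105, 111, 107, 109, 108, 113, 123]
side0 0.054 [45, 49, 32, 22, 21, 23, 20, 16, 12, 20, 25, 71, 97, 86, 87, 90, 86, 96, 80, 67]
side14 0.022 [129, 113, 67, 46, 45, 42, 43, 44, 44, 37, 23, 26, 47, 64, 65, 65, 89, 102, 110, 115]
side14 0.03 [96, 80, 54, 45, 51, 48, 51, 53, 41, 30, 27, 27, 18, 27, 54, 79, 92, 91, 96, 86]
side14 0.045 [139, 112, 65, 45, 49, 48, 51, 48, 54, 38, 21, 16, 28, 10, 18, 70, 105, 113, 113, 110]
side14 0.054 [147, 126, 73, 44, 49, 51, 44, 48, 46, 34, 26, 29, 20, 13, 20, 58, 93, 94, 92, 88]
```

Jaw, bottle and lever (+0.19 to +0.27 rad) are steady and the arm is clear. The pad-face travel gives about 3 mm compression, roughly 21 N, consistent with the last driving force. I'm handing in.

```bash
python3 -c 'from h import *;print(manip.close_job())'
```

```text
the job is handed in; nothing more can be done
None
```

I flipped the lever to tighten, swung the handle to its free-wheel stop, clamped the bottle and handed the job in; the squeeze is only an estimate, about 21–28 N from pad compression and push force, because the ratchet slipped at roughly 10 N of push before I could confirm 30 N, and no verdict came back.

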